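# Close the pastry case vent with the hook pole

### The job

The vent flap of the glazed pastry case has been left leaning open. Take the hook pole from its rack, hook it into the ring eye on the flap and draw the flap shut with it, firmly but without yanking (about 16 N of pull is enough, never over 20), until it has snapped past its catch and rests against its stop. Then unhook and lay the pole back in both cradles of its rack; touch the flap only with the pole, and leave the jar, the mug and the tart standing where they are.

Things in the scene. Friction and masses are not known exactly. Their poses are not given: they have to be found in the camera images.
- case: Glazed pastry case of dark wood and glass fixed on the counter, 350 mm wide (its y), 270 mm deep (its x, away from the robot), open on top. Origin on the counter right under the flap's hinge line; its -x side faces the robot; z up. Under the flap, at x = 0, is a fixed wood panel 148 mm high and 300 mm wide; at y = +-165 mm stand two wood posts 290 mm high.
- post_top (a point): Top of the case's +y post. 35 mm below it, on the post's inner side, sits the catch on a dark rail: a steel sprung ball and, on its robot side, a rubber stop pad. The catch is clamped by hand: 'shut' may lie anywhere from 0.18 rad short of upright to 0.18 rad past upright (towards the robot) and has to be found by feel.
- flap: The vent flap: a cream-framed glass panel 240 mm wide, 128 mm high, 10 mm thick, 0.4 kg, between the posts. Origin on its hinge at its lower edge, z up the flap, y along the hinge (the case's y). Open it leans away from the robot, 0.42 to 0.56 rad from upright (end of travel 0.66); it shuts by swinging its top towards the robot (case -x).
- flap_hinge (a point): Middle of the flap's hinge, 150 mm above the counter. The hinge is stiff: the flap stays where it is left, and 2 to 4 N at the eye moves it. A pole held in a gripper gives way by several mm under the pull, so the hook's place alone does not tell how hard it pulls.
- flap_top (a point): Middle of the flap's top edge. Near shut, a steel nose on the flap's +y edge meets the catch ball: the pull needed at the eye rises to about 5 to 12 N, drops as the nose snaps over, and some 5 mm further the nose meets the stop pad, a hard end where the pull rises past 14 N. The ball then holds the flap on the stop; about 4 N at the eye would push it open again.
- eye (a point): Centre of the red steel ring eye fixed on the robot side of the flap, 27 mm out from the flap's middle plane and 120 mm above its hinge. Hole 26 mm across, wire 5 mm thick; the ring lies square to the flap, so its axis is the flap's z: upright when the flap is upright, tilted with it when open.
- pole: Hook pole, 330 mm long, 0.14 kg. Origin at the middle of its red grip, on the pole's axis; x along the pole to the hook, z up (hook points to -z). Grip: a box 110 (x) x 18 (y) x 26 mm (z) about the origin; pinch it from above across its width, firmly (80 N or more) so that it does not pivot. 12 mm brass rods run on ahead to x = 172 mm and back to a 28 mm ball at x = -128 mm.
- hook (a point): Middle of the pole's steel prong, at x = 180, z = -22 mm in the pole's frame. The prong is 8 mm thick, points straight down (-z) at x = 180 mm, and ends 46 mm below the pole's axis in a tip that curls 5 mm back towards the grip.
- rack: Pole rack fixed on the counter: dark board 230 x 80 x 14 mm with two brass V cradles at x = +-82 mm, each 12 mm thick, V opening 42 mm wide at the top and about 86 mm high. Origin on the counter under the board's middle; x runs along the pole, to the hook end.
- rack_home (a point): Where the pole's origin lies when the pole rests in both cradles: 75 mm above the rack's origin. The pole points along the rack's x with its hook hanging down.
- jar: Amber sweet jar with a brass lid, 68 mm across, 130 mm high, loose; origin under its middle.
- cup: White mug, 72 mm across, 70 mm high, loose; origin under its middle.
- tart: Fruit tart on a white plate 110 mm across, 46 mm high in all, loose; origin under its middle.
Mind the look-alikes: they are no part of the job. What is shaped like the tart but blue or turquoise is not meant.

How it is judged:
On the way, in this order (a step that is already met when the one before it is completed fails the run):
1. the hook's prong is through the ring eye (z of hook in the frame of eye between -0.018 and 0.018 m and horizontal distance between hook and eye below 0.016 m), for 0.2 s.
2. with the prong still in the eye, the flap is home against its stop (contact force between flap and striker_c0 above 0.5 N and distance between hook and eye below 0.026 m), for 0.2 s.
At the end, for the whole second after the job is handed in: The flap is snapped shut and pressed by its catch against the stop pad (more than 0.5 N); the pole lies at rest in both cradles of its rack, its origin within 25 mm of rack_home (at most 6 mm higher) and within 0.08 rad of the rack's direction, let go; jar, mug and tart stand upright (contact force between flap and striker_c0 above 0.5 N and distance between pole and rack_home below 0.025 m and z of pole in the frame of rack_home below 0.006 m and angle between the x axis of pole and the x axis of rack, either way round below 0.08 rad and linear speed of pole below 0.02 m/s and angle between each of jar, cup, tart's own z axis and vertical below 0.1 rad); the robot touches nothing.
It fails at once if the flap is yanked or levered: over 22 N between pole and flap (contact force between pole and flap above 22 N).
It fails at once if the robot touches the flap itself (contact force between any of the arm, the fingers and flap above 0.5 N).
It fails at once if jar, mug or tart is moved more than 30 mm (distance of any of jar, cup, tart from where it was at the start of the episode above 0.03 m).
It also fails if it takes over 64 s, if anything falls off the work surface, if the arm or the gripper's body presses on something with over 40 N, if the wrist force passes 120 N, or if a joint passes its speed limit or range.

### The arm

A 6-joint arm with a two-finger parallel gripper is mounted at the origin on the work surface. World frame = base frame: x ahead of the robot, y to its left, z up, the work surface at z = 0. Lengths are in m, angles in rad, forces in N, time in s.
With the tool pointing down it reaches from about 0.325 to 0.775 m from the base axis. Payload 9.3 kg.
Tool frame: the origin (TCP) lies where the fingers leave the gripper's body, on its centre line; the fingertips stand 73 mm ahead of it and the grasp point (between the pads) lies pinch_z ahead of it (pinch_z is the distance from the TCP to the grasp point, in m); z points along the fingers, y is the line along which they close (so a half turn about z gives the same grasp; the last joint's range is limited). The gripper opens to 85 mm and grips with 20 to 120 N. Pads are 22 mm wide; open, the fingers measure 114 mm over their backs; the gripper's body (76 mm by 85 mm) begins 54 mm behind the grasp point. The pads swing forward as they close: fully open they stand 13 mm farther back than shut.
Start: joints at [1.057, 0.259, 0.021, 1.334, 0, 1.418], TCP at [0.194, 0.515, 0.304] pointing down, gripper open.
Joint ranges: [-3.04, 3.04], [-0.91, 1.82], [-1.04, 1.36], [-1.92, 1.95], [-1.52, 1.45], [-3.14, 3.14]. Speed limits (rad/s): [2.22, 2.22, 2.79, 3.14, 3.14, 3.14].

### API

Orientations are given as a rotation vector (axis times angle).
In Python, from workcell import sense, capture, camera_params, close_job, pinch_z gives the robot as it stands.
- The arm moves only by the tool send_rows, never from a script. Its argument "moves" is a list of rows, each a list of 7 numbers: the shift along the tool's x, y, z in mm, then the turn, a rotation vector about the tool's x, y, z in degrees, then the finger opening in mm, from 0 to 85.4. In form: [[x, y, z, wx, wy, wz, gripper], ...]. A call has exactly 5 rows; each row is the pose to reach, as a shift and turn from the pose commanded when the call began, along the tool's axes at that moment; what a row does not reach only later rows make up. A row lasts 1/12 s, in which the tool goes at most 41.7 mm and 7.16 degrees, less where a joint would pass 70% of its speed; a pose out of reach is approached as far as the arm can. A call with a gripper value outside its range is refused whole. The fingers move at their own pace and stop on an object; "grip_force" is the grip in N (left out, the last holds). Time passes only in rows, so rows that repeat a pose let the fingers close, or fill a call up. It gives the time, the measured TCP pose, the force, the opening and the grip force at its end, in the units of the state.
- sense(): the state, without advancing time (a new reading comes with each control period).
- capture(name): name is "scene" or "side" or "wrist"; returns the picture (400x640x3 uint8, red, green, blue); there is no depth.
- camera_params(name): a dict with "fx", "fy", "cx", "cy" (pixels), "dist" ([k1, k2, p1, p2, k3] as OpenCV has them; the pictures are not rectified), "extrinsics" (4x4, takes a point from camera to world coordinates). Camera axes: x right, y down, z forward; pixel columns grow to the right and rows downward; lengths in m; the calibration is good to about 2 mm. A picture is of the moment at which its call begins: read the wrist's pose just before it. camera_params takes no time and is no camera call; for the wrist camera it gives the pose at the moment of the call.
- close_job(): hands the job in; it is judged then, once.
The state is a dict: "t": time; "qpos": joint angles; "joint_vel": joint speeds; "joint_efforts": joint torques, N m; "tcp_pos": TCP position; "tcp_rot": TCP orientation; "wrist_force": force on the tool from outside, world axes, zero at the start; "wrist_torque": the same for the moment, N m; "width": opening from 0.0 (shut) to 1.0 (fully open); "finger_force": force on a finger pad.
Only numpy, scipy, OpenCV 4.12 (cv2) and the standard library are available. Lean on these libraries where they do the work, as an engineer would, in place of code of your own. Each camera call takes 0.05 s, during which the arm holds its last target. There are 200 camera calls.

## Working session

There is one attempt and no reset: what is moved stays moved. The work goes in short steps, Python scripts to look and compute and a tool call to move; the robot and the scene stay as the last step left them, time stands still between calls to the robot, and variables do not carry over. Pictures are saved under pics/ and viewed, at most 12 in all, crops included, and the job is handed in when it is done.

Besides the shell and the picture viewer there is one more tool, called after "Request:" as name([rows], argument=value, ...), one row to a line, values as JSON. send_rows: Moves the arm, as the interface text tells. Its arguments: {"type":"object","properties":{"moves":{"type":"array","items":{"type":"array","items":{"type":"number"}}},"grip_force":{"type":"number"}},"required":["moves"]}

```bash
mkdir -p pics; ls
python3 - <<'E'
from workcell import *
import cv2,numpy as np
print(sense(),pinch_z)
for n in("scene","side"):
    im=capture(n); cv2.imwrite(f"pics/{n}0.png",im[:,:,::-1])
    p=camera_params(n); print(n,{k:np.round(v,3).tolist() for k,v in p.items()})
E
```

```text
pics
{'t': 0.0, 'qpos': array([ 1.05736890e+00,  2.59198034e-01,  2.07580412e-02,  1.33371715e+00,
       -1.39858887e-05,  1.41817493e+00]), 'joint_vel': array([-1.45203137e-03, -8.95430231e-04,  7.37575979e-05,  6.74395585e-04,
        2.39511595e-03, -9.52433022e-04]), 'joint_efforts': array([-4.87008307e-03, -5.55652714e+01,  3.44526851e+01,  1.39950935e-02,
       -4.40144186e-04,  5.69583420e-06]), 'tcp_pos': array([0.19408906, 0.51441163, 0.30326147]), 'tcp_rot': array([-5.63606014e-01, -3.09018392e+00,  2.02702724e-03]), 'wrist_force': array([ 1.69474462,  0.99373503, -0.39406344]), 'wrist_torque': array([ 1.09631609e-02,  1.40343190e-05, -2.13786812e-02]), 'finger_force': 0.0, 'width': 1.0017945724053339} 0.0539
scene {'fx': 362.585, 'fy': 362.585, 'cx': 318.118, 'cy': 193.78, 'dist': [-0.027, 0.0, 0.0, 0.0, 0.0], 'extrinsics': [[0.743, 0.402, -0.535, 0.983], [0.669, -0.474, 0.573, -0.506], [-0.024, -0.784, -0.621, 0.713], [0.0, 0.0, 0.0, 1.0]]}
side {'fx': 452.645, 'fy': 452.645, 'cx': 321.302, 'cy': 199.806, 'dist': [-0.089, 0.0, 0.0, 0.0, 0.0], 'extrinsics': [[0.887, -0.315, 0.338, 0.139], [-0.462, -0.614, 0.64, -0.767], [0.006, -0.724, -0.689, 0.986], [0.0, 0.0, 0.0, 1.0]]}
```

View pics/scene0.png

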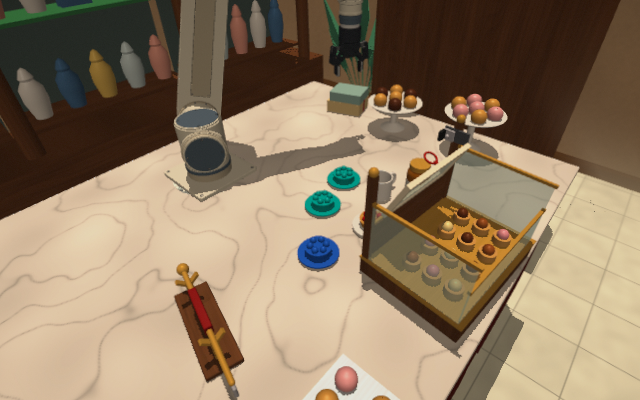

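View pics/side0.png

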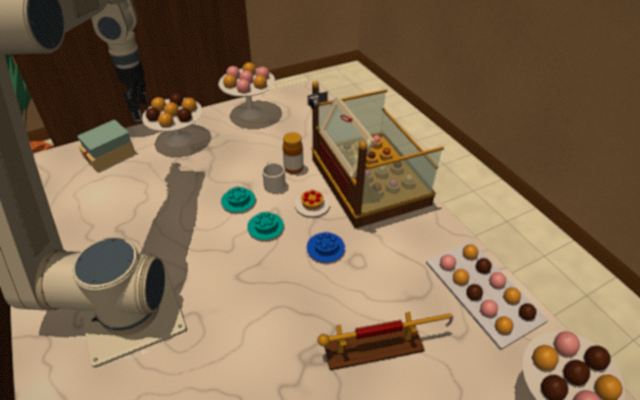

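The scene view shows the rack at about (205,325), pole ball at (183,269) and the case at right. The side view shows the eye near (346,118), the catch at (317,99) and the pole running from (323,340) to (450,318). I'll enlarge these.

Run:
```python
import cv2,numpy as np
s=cv2.imread("pics/side0.png");c=cv2.imread("pics/scene0.png")
def crop(im,x,y,w,h,k,step):
    o=cv2.resize(im[y:y+h,x:x+w],None,fx=k,fy=k,interpolation=cv2.INTER_CUBIC)
    for v in range((x//step+1)*step,x+w,step):
        cv2.line(o,((v-x)*k,0),((v-x)*k,5),(0,255,0),1);cv2.putText(o,str(v),((v-x)*k-10,15),0,.35,(0,255,0),1)
    for v in range((y//step+1)*step,y+h,step):
        cv2.line(o,(0,(v-y)*k),(5,(v-y)*k),(0,255,0),1);cv2.putText(o,str(v),(6,(v-y)*k+4),0,.35,(0,255,0),1)
    return o
a=crop(s,255,75,160,150,4,10)
cv2.imwrite("pics/sa.png",a)
b=crop(s,310,300,155,75,5,10); cv2.imwrite("pics/sb.png",b)
d=crop(c,160,255,90,140,4,10); e=crop(c,340,140,105,140,4,10)
cv2.imwrite("pics/sc.png",np.hstack([d,e]))
```

```text
(no output)
```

View pics/sa.png

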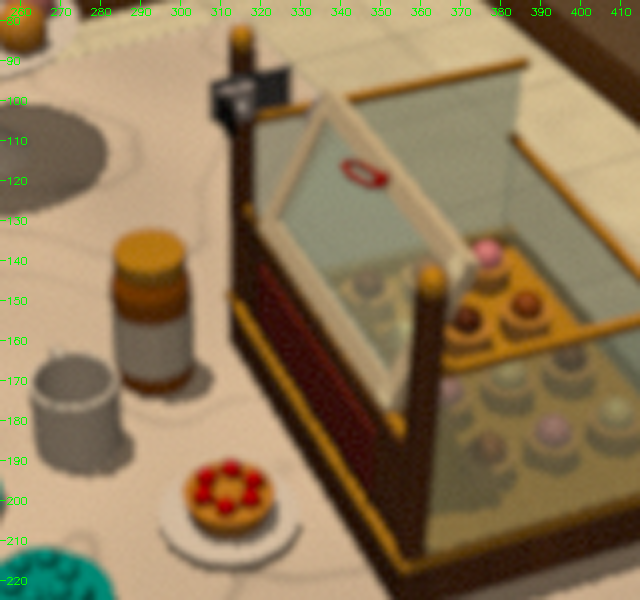

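View pics/sb.png

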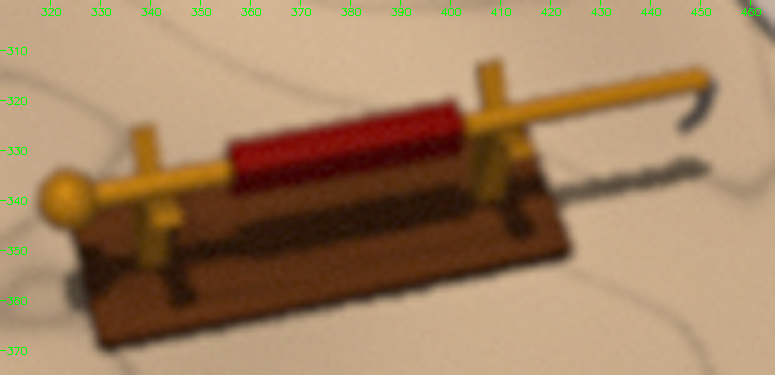

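View pics/sc.png

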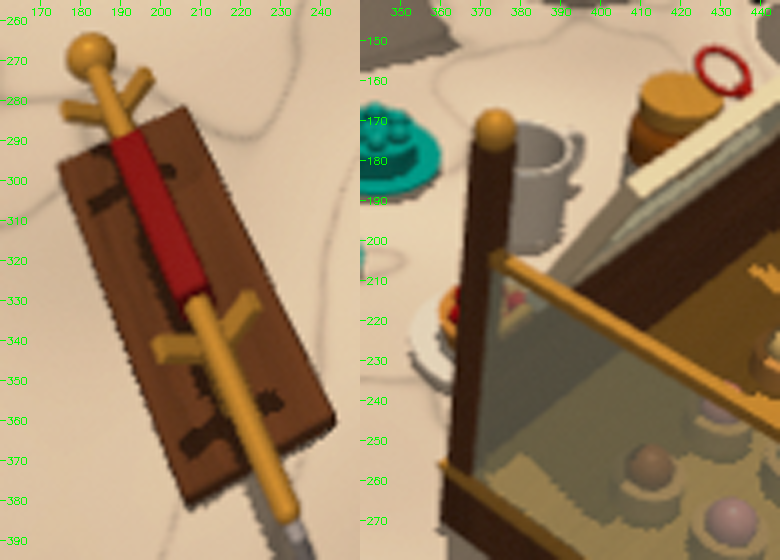

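Read-outs: eye ring at side (345.7,117.9) and scene (430.1,157.6). Pole ball at side (323,339.4) and scene (182.4,268.9). Near post cap at side (362.4,143.9) and scene (373.4,172.1). I'll triangulate these now.

```bash
cat > h.py <<'E'
import numpy as np,cv2
from workcell import *
def ray(n,uv,p=None):
    p=p or camera_params(n);K=np.array([[p['fx'],0,p['cx']],[0,p['fy'],p['cy']],[0,0,1]])
    a=cv2.undistortPoints(np.array([[uv]],float),K,np.array(p['dist'],float))[0,0]
    E=np.array(p['extrinsics']);d=E[:3,:3]@np.array([a[0],a[1],1]);return E[:3,3],d/np.linalg.norm(d)
def tri(*obs):
    A=np.zeros((3,3));b=np.zeros(3);R=[]
    for n,uv in obs:
        o,d=ray(n,uv);M=np.eye(3)-np.outer(d,d);A+=M;b+=M@o;R.append((o,M))
    x=np.linalg.solve(A,b);return x,max(np.linalg.norm(M@(x-o)) for o,M in R)
def plane(n,uv,z):
    o,d=ray(n,uv);return o+d*(z-o[2])/d[2]
def proj(n,P):
    p=camera_params(n);K=np.array([[p['fx'],0,p['cx']],[0,p['fy'],p['cy']],[0,0,1]]);E=np.linalg.inv(np.array(p['extrinsics']))
    return cv2.projectPoints(np.atleast_2d(np.array(P,float)),cv2.Rodrigues(E[:3,:3])[0],E[:3,3],K,np.array(p['dist'],float))[0][:,0]
E
python3 - <<'E'
from h import *
np.set_printoptions(precision=4,suppress=True)
for k,a,b in [("eye",(345.7,117.9),(430.1,157.6)),("ball",(323,339.4),(182.4,268.9)),("rodend",(451,314.8),(232.4,383.4)),("postN",(362.4,143.9),(373.4,172.1)),("postF",(314.9,83.6),(461,120)),("jar",(292,137),(420.4,163.4)),("mug",(273.4,170.4),(383.4,175.9))]:
    print(k,*tri(("side",a),("scene",b)))
C=[plane("scene",((u+.5)/4-.5+160,(v+.5)/4-.5+255),.014) for u,v in [(183,108),(58,165),(190,507),(335,422)]]
C2=[plane("side",((u+.5)/5-.5+310,(v+.5)/5-.5+300),.014) for u,v in [(572,250),(103,345)]]
print(np.array(C),np.mean(C,0),np.array(C2))
print("tart",plane("side",(312,201),.01))
E
```

```text
eye [0.7051 0.1598 0.2726] 0.0016306568065189713
ball [ 0.3816 -0.3227  0.0764] 0.0007322521668959964
rodend [ 0.6737 -0.4055  0.0782] 1.8990362241519637e-05
postN [0.6619 0.0011 0.2997] 0.002518752949632227
postF [0.6943 0.3307 0.2966] 0.0037188329576714786
jar [0.6096 0.3277 0.1306] 0.001367438659378885
mug [0.519  0.2803 0.0661] 0.002779502184930414
[[ 0.4004 -0.29    0.014 ]
 [ 0.3799 -0.3627  0.014 ]
 [ 0.6033 -0.4253  0.014 ]
 [ 0.6223 -0.3525  0.014 ]] [ 0.5015 -0.3576  0.014 ] [[ 0.595  -0.4249  0.014 ]
 [ 0.3785 -0.3639  0.014 ]]
tart [0.5897 0.1478 0.01  ]
```

Request:
send_rows([
  [-26,-20,0,0,0,0,85],
  [-52,-40,0,0,0,0,85],
  [-78,-60,0,0,0,0,85],
  [-103,-79,0,0,0,0,85],
  [-129,-99,0,0,0,0,85],
])

```text
t: 0.52
tcp_pos: [0.2802, 0.3751, 0.3036]
tcp_rot: [-0.563, -3.09, 0.001]
wrist_force: [1.1, 0.0, 0.2]
width: 0.995
finger_force: 0.0
```

Request:
send_rows([
  [-26,-20,0,0,0,0,85],
  [-52,-40,0,0,0,0,85],
  [-78,-60,0,0,0,0,85],
  [-103,-79,0,0,0,0,85],
  [-129,-99,0,0,0,0,85],
])

```text
t: 0.93
tcp_pos: [0.366, 0.2368, 0.3038]
tcp_rot: [-0.563, -3.09, 0.0]
wrist_force: [1.0, 1.0, -0.2]
width: 0.995
finger_force: 0.0
```

Request:
send_rows([
  [-26,-20,0,0,0,0,85],
  [-52,-40,0,0,0,0,85],
  [-78,-60,0,0,0,0,85],
  [-103,-79,0,0,0,0,85],
  [-129,-99,0,0,0,0,85],
])

```text
t: 1.35
tcp_pos: [0.4518, 0.0986, 0.3037]
tcp_rot: [-0.564, -3.09, -0.0]
wrist_force: [0.9, 0.2, -0.1]
width: 0.996
finger_force: 0.0
```

Request:
send_rows([
  [-14,-27,0,0,0,0,85],
  [-28,-54,0,0,0,0,85],
  [-43,-82,0,0,0,0,85],
  [-57,-109,0,0,0,0,85],
  [-71,-136,0,0,0,0,85],
])

```text
t: 1.77
tcp_pos: [0.4696, -0.0538, 0.3037]
tcp_rot: [-0.564, -3.09, -0.0]
wrist_force: [1.3, 1.1, 0.5]
width: 0.997
finger_force: 0.0
```

Request:
send_rows([
  [-14,-27,0,0,0,0,85],
  [-28,-54,0,0,0,0,85],
  [-43,-82,0,0,0,0,85],
  [-57,-109,0,0,0,0,85],
  [-71,-136,0,0,0,0,85],
])

```text
t: 2.18
tcp_pos: [0.488, -0.2061, 0.3036]
tcp_rot: [-0.564, -3.09, -0.0]
wrist_force: [0.9, 0.0, 0.7]
width: 0.993
finger_force: 0.0
```

Request:
send_rows([
  [-14,-27,0,0,0,-1,85],
  [-28,-54,0,0,0,-2,85],
  [-43,-82,0,0,0,-3,85],
  [-57,-109,0,0,0,-4,85],
  [-71,-136,0,0,0,-4.9,85],
])

```text
t: 2.6
tcp_pos: [0.5065, -0.3584, 0.3034]
tcp_rot: [-0.43, -3.111, -0.001]
wrist_force: [0.1, 0.2, 0.5]
width: 0.993
finger_force: 0.0
```

Run:
```python
from h import *
p=camera_params("wrist");im=capture("wrist");cv2.imwrite("pics/w0.png",im[:,:,::-1])
hsv=cv2.cvtColor(im,cv2.COLOR_RGB2HSV)
m=((hsv[...,0]<6)|(hsv[...,0]>172))&(hsv[...,1]>170)&(hsv[...,2]>50)
n,l,s,c=cv2.connectedComponentsWithStats(m.astype(np.uint8))
k=1+np.argmax(s[1:,4]);print(s[k],c[k])
ys,xs=np.where(l==k);r=cv2.minAreaRect(np.c_[xs,ys].astype(np.float32));print(r)
b=cv2.boxPoints(r);W=np.array([plane("wrist",q,.088) for q in b]);print(W,W.mean(0))
e=[W[0]-W[1],W[1]-W[2]];print([np.linalg.norm(x) for x in e],[np.degrees(np.arctan2(x[1],x[0])) for x in e])
print(sense()['tcp_pos'])
```

```text
[316 127  12  16  59] [321.83050847 133.77966102]
((321.2461853027344, 134.03077697753906), (10.666987419128418, 15.380306243896484), 7.125016689300537)
[[ 0.4707297  -0.35683377  0.088     ]
 [ 0.45911878 -0.3518779   0.088     ]
 [ 0.46253003 -0.34378721  0.088     ]
 [ 0.4741965  -0.34864578  0.088     ]] [ 0.46664375 -0.35028616  0.088     ]
[np.float64(0.012624344747236152), np.float64(0.008780420641946172)] [np.float64(-23.114161276348614), np.float64(-112.86155619101437)]
[ 0.50674137 -0.36318403  0.3022507 ]
```

View pics/w0.png

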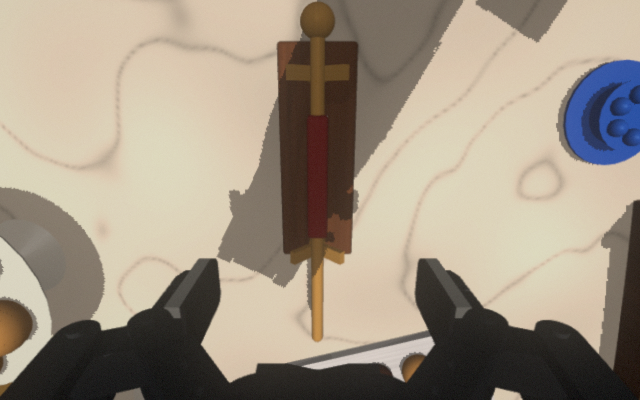

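The wrist view shows the red grip spanning rows 115–238 at column about 317, with the ball at (317.5,20) and the rod end at (317.5,340).

Run:
```python
from h import *
np.set_printoptions(precision=4,suppress=True)
s=sense();print(s['tcp_pos'],s['tcp_rot'])
a=plane("wrist",(317.5,115),.088);b=plane("wrist",(317.5,238),.088);B=plane("wrist",(317.5,20),.075);r=plane("wrist",(317.7,341),.075)
d=b-a;ang=np.arctan2(d[1],d[0]);print(a,b,(a+b)/2,np.linalg.norm(d),np.degrees(ang))
d=r-B;print(B,r,np.linalg.norm(d),np.degrees(np.arctan2(d[1],d[0])),B+d*.128/.3)
R=cv2.Rodrigues(s['tcp_rot'])[0]
print(R)
for o in((a+b)/2,B+d*.128/.3): print(R.T@(np.array([o[0],o[1],.1295])-s['tcp_pos'])*1000)
```

```text
[ 0.5067 -0.3632  0.3023] [-0.4321 -3.1109  0.0017]
[ 0.4509 -0.3491  0.088 ] [ 0.5557 -0.3788  0.088 ] [ 0.5033 -0.3639  0.088 ] 0.10893346340703251 -15.85468057410993
[ 0.3806 -0.3291  0.075 ] [ 0.6757 -0.4127  0.075 ] 0.30678069009451375 -15.815022061671197 [ 0.5065 -0.3648  0.075 ]
[[-0.9622  0.2725 -0.001 ]
 [ 0.2725  0.9622 -0.001 ]
 [ 0.0007 -0.0012 -1.    ]]
[  2.9419  -1.4357 172.7547]
[ -0.3319  -1.3679 172.7523]
```

Request:
send_rows([
  [0,-1,35,0,0,0,60],
  [1,-2,70,0,0,0,60],
  [1,-2,105,0,0,0,60],
  [1,-2,135,0,0,0,60],
  [1,-2,150,0,0,0,60],
])

```text
t: 3.07
tcp_pos: [0.5038, -0.3574, 0.1495]
tcp_rot: [-0.431, -3.107, -0.005]
wrist_force: [0.1, 0.3, 0.2]
width: 0.706
finger_force: 0.0
```

Request:
send_rows([
  [0,0,10,0,0,0,60],
  [0,0,20,0,0,0,60],
  [0,0,23,0,0,0,60],
  [0,0,23,0,0,0,60],
  [0,0,23,0,0,0,60],
])

```text
t: 3.48
tcp_pos: [0.5055, -0.3588, 0.1318]
tcp_rot: [0.431, 3.111, -0.001]
wrist_force: [1.1, 0.2, 0.2]
width: 0.704
finger_force: 0.0
```

Request:
send_rows([
  [0,0,2,0,0,0,30],
  [0,0,2,0,0,0,10],
  [0,0,2,0,0,0,5],
  [0,0,2,0,0,0,5],
  [0,0,2,0,0,0,5],
], grip_force=110)

```text
t: 3.9
tcp_pos: [0.5053, -0.3584, 0.1296]
tcp_rot: [0.431, 3.111, -0.0]
wrist_force: [-0.4, 2.8, 4.3]
width: 0.197
finger_force: 107.3
```

Request:
send_rows([
  [0,0,0,0,0,0,5],
  [0,0,0,0,0,0,5],
  [0,0,0,0,0,0,5],
  [0,0,0,0,0,0,5],
  [0,0,0,0,0,0,5],
])

```text
t: 4.32
tcp_pos: [0.5053, -0.3584, 0.1296]
tcp_rot: [0.431, 3.111, -0.0]
wrist_force: [-0.8, 1.8, 5.8]
width: 0.188
finger_force: 107.3
```

Run:
```python
from h import *
for i in range(3):
    s=sense();print(s['t'],s['tcp_pos'],s['tcp_rot'],s['wrist_force'],s['wrist_torque'],s['width'],s['finger_force'])
    capture("wrist")
```

```text
4.3167 [ 0.50531689 -0.3584147   0.12956676] [ 4.30691631e-01  3.11109838e+00 -3.91515355e-04] [-0.77854601  1.81077455  5.7973808 ] [ 0.45234139  0.05466506 -0.020684  ] 0.18849807964631757 107.30940341949463
4.3667 [ 0.50533892 -0.35841324  0.12959849] [ 4.30699727e-01  3.11100552e+00 -3.89916136e-04] [-0.37289577  2.27057874  5.3081669 ] [ 0.50341348  0.11121613 -0.01436771] 0.19511557339130026 107.3089063167572
4.4167 [ 0.50533618 -0.35842766  0.12959025] [ 4.30720231e-01  3.11102363e+00 -4.12117464e-04] [-0.18375766  2.22257088  6.11216209] [ 0.43619328  0.12848314 -0.00063086] 0.19356537984764238 107.3091459274292
```

Request:
send_rows([
  [0,0,-8,0,0,0,5],
  [0,0,-28,0,0,0,5],
  [0,0,-56,0,0,0,5],
  [0,0,-88,0,0,0,5],
  [0,0,-120,0,0,0,5],
])

```text
t: 4.88
tcp_pos: [0.5048, -0.3583, 0.2502]
tcp_rot: [-0.431, -3.111, -0.001]
wrist_force: [0.5, 0.4, -1.5]
width: 0.195
finger_force: 107.3
```

Request:
send_rows([
  [0,0,-34,0,0,0,5],
  [0,0,-72,0,0,0,5],
  [0,0,-112,0,0,0,5],
  [0,0,-150,0,0,0,5],
  [0,0,-200,0,0,0,5],
])

```text
t: 5.3
tcp_pos: [0.5044, -0.3579, 0.4426]
tcp_rot: [-0.431, -3.112, 0.0]
wrist_force: [0.7, -1.7, -1.4]
width: 0.19
finger_force: 107.4
```

Request:
send_rows([
  [4,18,0,0,0,0,5],
  [10,42,0,0,0,0,5],
  [16,68,0,0,0,0,5],
  [24,99,0,0,0,0,5],
  [32,130,0,0,0,0,5],
])

```text
t: 5.72
tcp_pos: [0.5093, -0.2237, 0.4406]
tcp_rot: [-0.432, -3.111, -0.0]
wrist_force: [0.3, 0.5, -1.9]
width: 0.191
finger_force: 107.5
```

Request:
send_rows([
  [7,28,0,0,0,0,5],
  [14,56,0,0,0,0,5],
  [20,84,0,0,0,0,5],
  [27,112,0,0,0,0,5],
  [34,140,0,0,0,0,5],
])

```text
t: 6.13
tcp_pos: [0.5145, -0.0793, 0.4409]
tcp_rot: [0.431, 3.112, -0.0]
wrist_force: [0.3, 0.8, -1.0]
width: 0.194
finger_force: 107.5
```

Request:
send_rows([
  [7,28,0,0,0,0,5],
  [14,56,0,0,0,0,5],
  [20,84,0,0,0,0,5],
  [27,112,0,0,0,0,5],
  [34,140,0,0,0,0,5],
])

```text
t: 6.55
tcp_pos: [0.5199, 0.0646, 0.4409]
tcp_rot: [0.431, 3.112, -0.0]
wrist_force: [0.2, -0.5, -1.8]
width: 0.192
finger_force: 107.5
```

Request:
send_rows([
  [7,28,0,0,0,-2.5,5],
  [14,56,0,0,0,-5,5],
  [20,84,0,0,0,-7.5,5],
  [26,104,0,0,0,-10.2,5],
  [26,112,0,0,0,-10.2,5],
])

```text
t: 6.97
tcp_pos: [0.5251, 0.1806, 0.4408]
tcp_rot: [-0.145, -3.138, -0.001]
wrist_force: [0.3, -0.7, -2.2]
width: 0.194
finger_force: 107.4
```

Run:
```python
from h import *
np.set_printoptions(precision=4,suppress=True)
a=capture("side");b=capture("scene")
s=sense();print(s['t'],s['tcp_pos'],s['tcp_rot'],s['wrist_force'],s['wrist_torque'])
R=cv2.Rodrigues(s['tcp_rot'])[0];px=-R[:,0];pz=-R[:,2];o=s['tcp_pos']+R[:,2]*.0539
pts=np.array([o+px*.18-pz*.044,o+px*.172,o-px*.128]);print(pts)
print(proj("side",pts),proj("scene",pts))
k=4
A=cv2.resize(a[20:150,300:400],None,fx=k,fy=k,interpolation=2);B=cv2.resize(b[70:200,370:470],None,fx=k,fy=k,interpolation=2)
cv2.imwrite("pics/ab1.png",np.hstack([A,B])[:,:,::-1])
```

```text
7.0667 [0.5258 0.1791 0.4404] [-0.1509 -3.1376  0.0004] [-0.2685 -0.3456 -1.7063] [-0.0159  0.0002 -0.0134]
[[0.7049 0.1618 0.3425]
 [0.6969 0.1626 0.3865]
 [0.3983 0.1914 0.3866]]
[[346.4425  96.5668]
 [344.4089  82.6888]
 [233.9833 104.8597]] [[436.3654 128.4871]
 [436.7655 107.942 ]
 [334.005   71.5803]]
```

View pics/ab1.png

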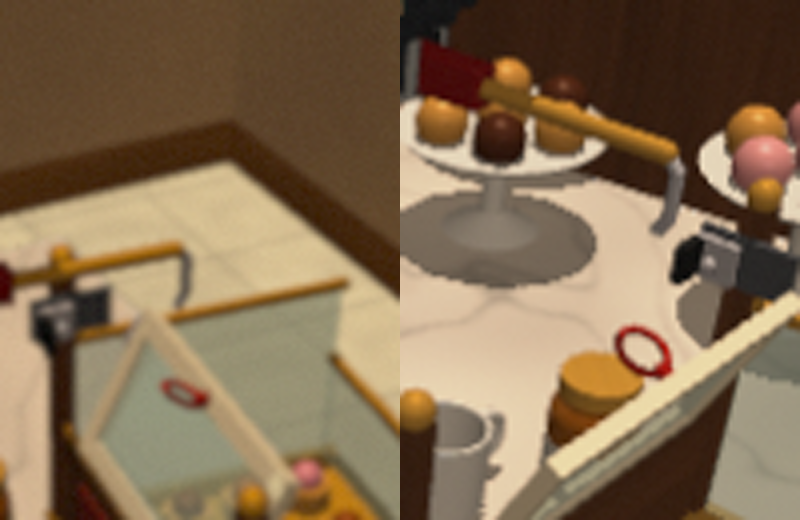

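The crops show the prong tip at side (344.6,95.4) and scene (434.1,127.1). The ring is at side (345.6,117.6) and scene (430.4,157.6).

Run:
```python
from h import *
np.set_printoptions(precision=4,suppress=True)
s=sense();R=cv2.Rodrigues(s['tcp_rot'])[0];px=-R[:,0];pz=-R[:,2];o=s['tcp_pos']+R[:,2]*.0539
t,e1=tri(("side",(344.6,95.2)),("scene",(434.1,127)));r,e2=tri(("side",(345.5,117.4)),("scene",(430.3,157.5)))
m,e3=tri(("side",(345.8,86.5)),("scene",(439.0,115.5)))
print(t,e1,r,e2,m,e3)
print("pred tip",o+px*.175-pz*.046,"pred mid",o+px*.18-pz*.022)
print("eye-tip in tool",R.T@(r-(o+px*.175-pz*.046))*1000, R.T@(r-t)*1000, R)
```

```text
[0.6996 0.1625 0.3457] 0.001779535695690882 [0.7052 0.1609 0.273 ] 0.0021789770429566885 [0.7037 0.1655 0.3711] 0.0005818135342877771
pred tip [0.6999 0.1623 0.3405] pred mid [0.7049 0.1618 0.3645]
eye-tip in tool [-5.3955 -0.8472 67.4853] [-5.7104 -1.0636 72.7092] [[-0.9954  0.096  -0.0004]
 [ 0.096   0.9954 -0.0003]
 [ 0.0004 -0.0003 -1.    ]]
```

Request:
send_rows([
  [-1,0,15,0,0,0,5],
  [-2,-1,32,0,0,0,5],
  [-2,-1,45,0,0,0,5],
  [-2,-1,52,0,0,0,5],
  [-2,-1,55,0,0,0,5],
])

```text
t: 7.48
tcp_pos: [0.5275, 0.1758, 0.3847]
tcp_rot: [-0.156, -3.136, 0.001]
wrist_force: [0.2, -0.9, -0.5]
width: 0.194
finger_force: 107.4
```

Request:
send_rows([
  [0,0,4,0,0,0,5],
  [0,0,8,0,0,0,5],
  [0,0,12,0,0,0,5],
  [0,0,16,0,0,0,5],
  [0,0,20,0,0,0,5],
])

```text
t: 7.9
tcp_pos: [0.5277, 0.1769, 0.3654]
tcp_rot: [0.153, 3.137, 0.0]
wrist_force: [0.7, -0.4, -1.8]
width: 0.194
finger_force: 107.4
```

Run:
```python
from h import *
s=sense();print(s['tcp_pos'],s['wrist_force'],s['wrist_torque'])
a=capture("side");b=capture("scene")
k=5
A=cv2.resize(a[70:150,310:385],None,fx=k,fy=k,interpolation=2);B=cv2.resize(b[110:190,385:460],None,fx=k,fy=k,interpolation=2)
cv2.imwrite("pics/ab2.png",np.hstack([A,B])[:,:,::-1])
```

```text
[0.52771483 0.17691007 0.36542423] [ 0.68958419 -0.39669169 -1.77057904] [-0.00885361 -0.00242645  0.04535746]
```

View pics/ab2.png

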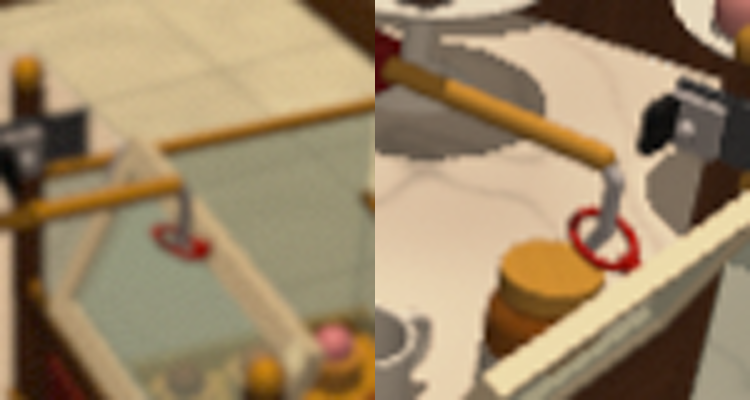

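Both views show the prong tip inside the ring, at about side crop (182,240) and scene crop (600,240). I'll lower it the rest of the way.

Request:
send_rows([
  [0,0,5,0,0,0,5],
  [0,0,10,0,0,0,5],
  [0,0,14,0,0,0,5],
  [0,0,18,0,0,0,5],
  [0,0,19,0,0,0,5],
])

```text
t: 8.42
tcp_pos: [0.5275, 0.1769, 0.3457]
tcp_rot: [-0.153, -3.137, 0.0]
wrist_force: [0.4, 0.2, -2.1]
width: 0.188
finger_force: 107.4
```

Request:
send_rows([
  [0,0,0,0,0,0,5],
  [0,0,0,0,0,0,5],
  [0,0,0,0,0,0,5],
  [0,0,0,0,0,0,5],
  [0,0,0,0,0,0,5],
])

```text
t: 8.83
tcp_pos: [0.5277, 0.1769, 0.3467]
tcp_rot: [0.153, 3.138, 0.0]
wrist_force: [-1.0, 0.4, -0.7]
width: 0.194
finger_force: 107.4
```

Request:
send_rows([
  [2,0,0,0,0,0,5],
  [4,0,0,0,0,0,5],
  [6,0,0,0,0,0,5],
  [8,0,0,0,0,0,5],
  [10,0,0,0,0,0,5],
])

```text
t: 9.25
tcp_pos: [0.5177, 0.1779, 0.3467]
tcp_rot: [0.153, 3.137, -0.0]
wrist_force: [3.0, -0.0, -1.1]
width: 0.19
finger_force: 107.4
```

Request:
send_rows([
  [2,0,0,0,0,0,5],
  [4,0,0,0,0,0,5],
  [6,0,0,0,0,0,5],
  [8,0,0,0,0,0,5],
  [10,0,-1,0,0,0,5],
])

```text
t: 9.67
tcp_pos: [0.5076, 0.1789, 0.3476]
tcp_rot: [0.153, 3.138, -0.0]
wrist_force: [2.1, -0.2, -1.9]
width: 0.2
finger_force: 107.4
```

Request:
send_rows([
  [1.5,0,0,0,0,0,5],
  [3,0,0,0,0,0,5],
  [4.5,0,0,0,0,0,5],
  [6,0,0,0,0,0,5],
  [7.5,0,-1,0,0,0,5],
])

```text
t: 10.08
tcp_pos: [0.5001, 0.1796, 0.3483]
tcp_rot: [-0.153, -3.137, 0.0]
wrist_force: [2.7, 0.0, -2.8]
width: 0.193
finger_force: 107.3
```

Request:
send_rows([
  [1,0,0,0,0,0,5],
  [2,0,0,0,0,0,5],
  [3,0,0,0,0,0,5],
  [4,0,0,0,0,0,5],
  [5,0,0,0,0,0,5],
])

```text
t: 10.5
tcp_pos: [0.4952, 0.1801, 0.3485]
tcp_rot: [-0.153, -3.138, -0.0]
wrist_force: [3.4, 1.2, -3.0]
width: 0.195
finger_force: 107.3
```

Request:
send_rows([
  [1,0,0,0,0,0,5],
  [2,0,0,0,0,0,5],
  [3,0,0,0,0,0,5],
  [4,0,0,0,0,0,5],
  [5,0,0,0,0,0,5],
])

```text
t: 10.92
tcp_pos: [0.4902, 0.1806, 0.3485]
tcp_rot: [-0.153, -3.138, -0.0]
wrist_force: [3.0, 1.0, -4.1]
width: 0.192
finger_force: 107.3
```

Request:
send_rows([
  [1,0,0,0,0,0,5],
  [2,0,0,0,0,0,5],
  [3,0,0,0,0,0,5],
  [4,0,0,0,0,0,5],
  [5,0,0,0,0,0,5],
])

```text
t: 11.33
tcp_pos: [0.4853, 0.1811, 0.3485]
tcp_rot: [-0.153, -3.138, 0.0]
wrist_force: [3.3, 0.6, -2.3]
width: 0.193
finger_force: 107.3
```

Request:
send_rows([
  [1,0,0,0,0,0,5],
  [2,0,0,0,0,0,5],
  [3,0,0.3,0,0,0,5],
  [4,0,0.3,0,0,0,5],
  [5,0,0.5,0,0,0,5],
])

```text
t: 11.75
tcp_pos: [0.4803, 0.1815, 0.348]
tcp_rot: [-0.153, -3.138, -0.0]
wrist_force: [2.4, 0.2, -2.7]
width: 0.194
finger_force: 107.3
```

Request:
send_rows([
  [1,0,0,0,0,0,5],
  [2,0,0,0,0,0,5],
  [3,0,0,0,0,0,5],
  [4,0,0,0,0,0,5],
  [5,0,0.5,0,0,0,5],
])

```text
t: 12.17
tcp_pos: [0.4754, 0.182, 0.3476]
tcp_rot: [0.153, 3.138, 0.0]
wrist_force: [2.9, 0.2, -2.5]
width: 0.192
finger_force: 107.3
```

Request:
send_rows([
  [1,0,0,0,0,0,5],
  [2,0,0,0,0,0,5],
  [3,0,0.3,0,0,0,5],
  [4,0,0.3,0,0,0,5],
  [5,0,0.5,0,0,0,5],
])

```text
t: 12.58
tcp_pos: [0.4704, 0.1825, 0.3471]
tcp_rot: [0.153, 3.138, -0.0]
wrist_force: [2.1, 0.2, -2.8]
width: 0.191
finger_force: 107.3
```

Request:
send_rows([
  [1,0,0,0,0,0,5],
  [2,0,0,0,0,0,5],
  [3,0,0.4,0,0,0,5],
  [4,0,0.7,0,0,0,5],
  [5,0,1,0,0,0,5],
])

```text
t: 13.0
tcp_pos: [0.4654, 0.183, 0.346]
tcp_rot: [0.153, 3.138, -0.0]
wrist_force: [2.7, 0.3, -2.7]
width: 0.194
finger_force: 107.3
```

Request:
send_rows([
  [1,0,0,0,0,0,5],
  [2,0,0,0,0,0,5],
  [3,0,0.4,0,0,0,5],
  [4,0,0.7,0,0,0,5],
  [5,0,1,0,0,0,5],
])

```text
t: 13.42
tcp_pos: [0.4604, 0.1835, 0.345]
tcp_rot: [0.153, 3.138, 0.0]
wrist_force: [2.9, 0.9, -3.2]
width: 0.19
finger_force: 107.3
```

Run:
```python
from h import *
s=sense();print(s['tcp_pos'],s['wrist_force'],s['wrist_torque'])
a=capture("side");b=capture("scene")
k=5
A=cv2.resize(a[70:150,300:375],None,fx=k,fy=k,interpolation=2);B=cv2.resize(b[90:170,400:475],None,fx=k,fy=k,interpolation=2)
cv2.imwrite("pics/ab3.png",np.hstack([A,B])[:,:,::-1])
```

```text
[0.46038684 0.18347875 0.34504816] [ 2.94198997  0.93911119 -3.1545127 ] [ 0.06114714 -0.35412179  0.13283666]
```

View pics/ab3.png

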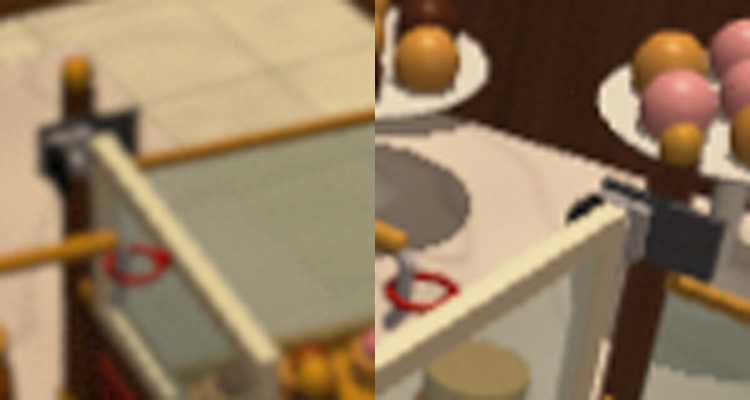

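The flap is now about upright, and the prong is seated in the ring (side crop (130,260)). The catch is just ahead of the flap edge, so I'll use smaller steps.

Request:
send_rows([
  [0.8,0,0,0,0,0,5],
  [1.6,0,0,0,0,0,5],
  [2.4,0,0.3,0,0,0,5],
  [3.2,0,0.6,0,0,0,5],
  [4,0,0.9,0,0,0,5],
])

```text
t: 13.93
tcp_pos: [0.4564, 0.1839, 0.3441]
tcp_rot: [-0.153, -3.138, 0.0]
wrist_force: [2.9, 1.0, -3.7]
width: 0.192
finger_force: 107.3
```

Request:
send_rows([
  [0.6,0,0,0,0,0,5],
  [1.2,0,0,0,0,0,5],
  [1.8,0,0.3,0,0,0,5],
  [2.4,0,0.5,0,0,0,5],
  [3,0,0.7,0,0,0,5],
])

```text
t: 14.35
tcp_pos: [0.4545, 0.1841, 0.3436]
tcp_rot: [0.153, 3.136, -0.0]
wrist_force: [9.5, -0.6, -4.2]
width: 0.193
finger_force: 107.3
```

Request:
send_rows([
  [0.4,0,0,0,0,0,5],
  [0.8,0,0,0,0,0,5],
  [1.2,0,0,0,0,0,5],
  [1.5,0,0,0,0,0,5],
  [1.5,0,0,0,0,0,5],
])

```text
t: 14.77
tcp_pos: [0.4527, 0.1842, 0.3433]
tcp_rot: [0.153, 3.137, -0.0]
wrist_force: [7.1, -0.7, -6.0]
width: 0.196
finger_force: 107.3
```

Request:
send_rows([
  [0.4,0,0.3,0,0,0,5],
  [0.8,0,0.6,0,0,0,5],
  [1.2,0,1,0,0,0,5],
  [1.5,0,1,0,0,0,5],
  [1.5,0,1,0,0,0,5],
])

```text
t: 15.18
tcp_pos: [0.4509, 0.1844, 0.3424]
tcp_rot: [0.153, 3.137, -0.0]
wrist_force: [7.0, -0.8, -4.5]
width: 0.192
finger_force: 107.3
```

Request:
send_rows([
  [0.4,0,0.3,0,0,0,5],
  [0.8,0,0.3,0,0,0,5],
  [1.2,0,0.5,0,0,0,5],
  [1.5,0,0.5,0,0,0,5],
  [1.5,0,0.5,0,0,0,5],
])

```text
t: 15.6
tcp_pos: [0.4492, 0.1846, 0.3419]
tcp_rot: [0.153, 3.138, 0.0]
wrist_force: [3.1, 1.0, -3.2]
width: 0.193
finger_force: 107.4
```

Request:
send_rows([
  [0.4,0,0.3,0,0,0,5],
  [0.8,0,0.3,0,0,0,5],
  [1.2,0,0.5,0,0,0,5],
  [1.5,0,0.5,0,0,0,5],
  [1.5,0,0.5,0,0,0,5],
])

```text
t: 16.02
tcp_pos: [0.4473, 0.1848, 0.3414]
tcp_rot: [-0.152, -3.137, -0.0]
wrist_force: [3.1, 0.2, -3.1]
width: 0.19
finger_force: 107.4
```

Request:
send_rows([
  [0.4,0,0.3,0,0,0,5],
  [0.8,0,0.3,0,0,0,5],
  [1.2,0,0.5,0,0,0,5],
  [1.5,0,0.5,0,0,0,5],
  [1.5,0,0.5,0,0,0,5],
])

```text
t: 16.43
tcp_pos: [0.4458, 0.1849, 0.3409]
tcp_rot: [-0.153, -3.138, 0.0]
wrist_force: [2.8, 0.3, -3.5]
width: 0.197
finger_force: 107.5
```

Request:
send_rows([
  [0.4,0,0.3,0,0,0,5],
  [0.8,0,0.3,0,0,0,5],
  [1.2,0,0.3,0,0,0,5],
  [1.5,0,0.3,0,0,0,5],
  [1.5,0,0.3,0,0,0,5],
])

```text
t: 16.85
tcp_pos: [0.445, 0.185, 0.3408]
tcp_rot: [0.153, 3.137, -0.0]
wrist_force: [6.4, 0.7, -4.2]
width: 0.191
finger_force: 107.4
```

Request:
send_rows([
  [0.4,0,0.3,0,0,0,5],
  [0.8,0,0.3,0,0,0,5],
  [1.2,0,0.3,0,0,0,5],
  [1.5,0,0.3,0,0,0,5],
  [1.5,0,0.3,0,0,0,5],
])

```text
t: 17.27
tcp_pos: [0.4445, 0.1851, 0.3406]
tcp_rot: [0.153, 3.135, -0.0]
wrist_force: [11.6, 0.3, -5.2]
width: 0.192
finger_force: 107.3
```

Force is rising steadily against the stop (about 3.5 N/mm). One more small pull.

Request:
send_rows([
  [0.3,0,0,0,0,0,5],
  [0.6,0,0,0,0,0,5],
  [0.9,0,0,0,0,0,5],
  [0.9,0,0,0,0,0,5],
  [0.9,0,0,0,0,0,5],
])

```text
t: 17.68
tcp_pos: [0.4442, 0.1851, 0.3406]
tcp_rot: [0.154, 3.133, -0.0]
wrist_force: [14.9, -0.2, -5.3]
width: 0.192
finger_force: 107.3
```

Request:
send_rows([
  [0.2,0,0,0,0,0,5],
  [0.4,0,0,0,0,0,5],
  [0.4,0,0,0,0,0,5],
  [0.4,0,0,0,0,0,5],
  [0.4,0,0,0,0,0,5],
])

```text
t: 18.1
tcp_pos: [0.4441, 0.1851, 0.3406]
tcp_rot: [0.154, 3.133, -0.0]
wrist_force: [16.4, -1.6, -5.6]
width: 0.193
finger_force: 107.3
```

Request:
send_rows([
  [-1.5,0,0,0,0,0,5],
  [-3,0,0,0,0,0,5],
  [-4.5,0,0,0,0,0,5],
  [-6,0,0,0,0,0,5],
  [-8,0,0,0,0,0,5],
])

```text
t: 18.52
tcp_pos: [0.4494, 0.1845, 0.3404]
tcp_rot: [-0.153, -3.137, 0.0]
wrist_force: [0.7, -0.4, -2.6]
width: 0.195
finger_force: 107.8
```

Request:
send_rows([
  [-1.5,0,0,0,0,0,5],
  [-3,0,0,0,0,0,5],
  [-4.5,0,0,0,0,0,5],
  [-6,0,0,0,0,0,5],
  [-7,0,0,0,0,0,5],
])

```text
t: 18.93
tcp_pos: [0.4569, 0.1838, 0.3403]
tcp_rot: [-0.153, -3.138, 0.0]
wrist_force: [-0.8, 0.2, -1.6]
width: 0.193
finger_force: 107.8
```

Run:
```python
from h import *
s=sense();print(s['tcp_pos'],s['wrist_force'],s['wrist_torque'])
a=capture("side");b=capture("scene")
k=5
A=cv2.resize(a[70:150,300:375],None,fx=k,fy=k,interpolation=2);B=cv2.resize(b[90:170,390:465],None,fx=k,fy=k,interpolation=2)
cv2.imwrite("pics/ab4.png",np.hstack([A,B])[:,:,::-1])
```

```text
[0.45687701 0.18382219 0.34032875] [-0.8482668   0.18703944 -1.62358651] [ 0.03740885 -0.02587328  0.02191976]
```

View pics/ab4.png

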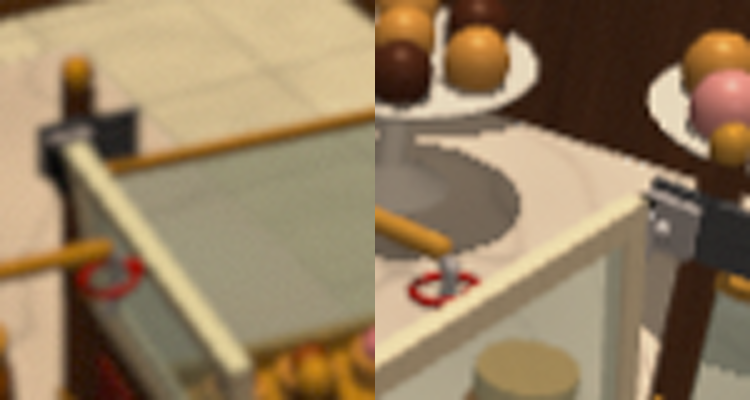

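The prong is centred in the ring (side crop (112,265), scene crop (449,280)), and the flap edge is now behind the catch. I'll raise the pole.

Request:
send_rows([
  [0,0,-3,0,0,0,5],
  [0,0,-6,0,0,0,5],
  [0,0,-9,0,0,0,5],
  [0,0,-12,0,0,0,5],
  [0,0,-15,0,0,0,5],
])

```text
t: 19.45
tcp_pos: [0.4567, 0.1839, 0.3558]
tcp_rot: [0.153, 3.138, 0.0]
wrist_force: [0.6, -0.5, -1.9]
width: 0.194
finger_force: 107.8
```

Request:
send_rows([
  [0,0,-3,0,0,0,5],
  [0,0,-6,0,0,0,5],
  [0,0,-9,0,0,0,5],
  [0,0,-12,0,0,0,5],
  [0,0,-15,0,0,0,5],
])

```text
t: 19.87
tcp_pos: [0.4567, 0.1838, 0.3707]
tcp_rot: [0.153, 3.138, 0.0]
wrist_force: [0.1, 0.3, -1.8]
width: 0.193
finger_force: 107.8
```

Request:
send_rows([
  [0,0,-14,0,0,0,5],
  [0,0,-30,0,0,0,5],
  [0,0,-46,0,0,0,5],
  [0,0,-60,0,0,0,5],
  [0,0,-70,0,0,0,5],
])

```text
t: 20.28
tcp_pos: [0.4567, 0.1838, 0.4418]
tcp_rot: [0.153, 3.137, 0.001]
wrist_force: [-0.3, 0.0, -1.5]
width: 0.189
finger_force: 107.8
```

Request:
send_rows([
  [-4,-18,0,0,0,0,5],
  [-9,-44,0,0,0,0,5],
  [-14,-72,0,0,0,0,5],
  [-20,-102,0,0,0,0,5],
  [-25,-134,0,0,0,0,5],
])

```text
t: 20.7
tcp_pos: [0.4685, 0.0471, 0.4405]
tcp_rot: [0.151, 3.138, 0.0]
wrist_force: [1.1, 0.3, -1.9]
width: 0.19
finger_force: 107.8
```

Request:
send_rows([
  [-5,-27,0,0,0,0,5],
  [-10,-54,0,0,0,0,5],
  [-15,-81,0,0,0,0,5],
  [-20,-107,0,0,0,0,5],
  [-25,-134,0,0,0,0,5],
])

```text
t: 21.12
tcp_pos: [0.4803, -0.089, 0.4406]
tcp_rot: [0.153, 3.138, 0.0]
wrist_force: [0.7, -0.7, -2.1]
width: 0.19
finger_force: 107.8
```

Request:
send_rows([
  [-5,-27,0,0,0,0,5],
  [-10,-54,0,0,0,0,5],
  [-15,-81,0,0,0,0,5],
  [-20,-107,0,0,0,0,5],
  [-25,-134,0,0,0,0,5],
])

```text
t: 21.53
tcp_pos: [0.4922, -0.2249, 0.4405]
tcp_rot: [0.153, 3.138, 0.0]
wrist_force: [0.7, 1.2, -1.7]
width: 0.194
finger_force: 107.8
```

Request:
send_rows([
  [-5,-27,0,0,0,2.5,5],
  [-10,-54,0,0,0,5,5],
  [-15,-81,0,0,0,7.5,5],
  [-20,-107,0,0,0,10.2,5],
  [-26,-133,0,0,0,10.2,5],
])

```text
t: 21.95
tcp_pos: [0.5051, -0.3598, 0.4405]
tcp_rot: [0.436, 3.111, -0.0]
wrist_force: [0.2, 0.6, -1.3]
width: 0.192
finger_force: 107.8
```

Request:
send_rows([
  [0,0,30,0,0,0,5],
  [0,0,70,0,0,0,5],
  [0,0,110,0,0,0,5],
  [0,0,150,0,0,0,5],
  [0,0,180,0,0,0,5],
])

```text
t: 22.37
tcp_pos: [0.5045, -0.3579, 0.2571]
tcp_rot: [-0.431, -3.11, -0.003]
wrist_force: [0.5, -0.5, -1.0]
width: 0.194
finger_force: 108.0
```

Request:
send_rows([
  [0,0,0,0,0,0,5],
  [0,0,0,0,0,0,5],
  [0,0,0,0,0,0,5],
  [0,0,0,0,0,0,5],
  [0,0,0,0,0,0,5],
])

```text
t: 22.78
tcp_pos: [0.5059, -0.359, 0.2627]
tcp_rot: [0.431, 3.109, -0.003]
wrist_force: [-0.3, -0.4, -1.5]
width: 0.192
finger_force: 107.9
```

Run:
```python
from h import *
np.set_printoptions(precision=4,suppress=True)
s=sense();R=cv2.Rodrigues(s['tcp_rot'])[0];print(s['tcp_pos'],s['tcp_rot'],s['wrist_force'])
print(R.T@(np.array([.5053,-.3584,.1296])-s['tcp_pos'])*1000, np.degrees(2*(np.arctan2(3.111,.4307)-np.arctan2(abs(s['tcp_rot'][1]),abs(s['tcp_rot'][0])))))
```

```text
[ 0.5059 -0.359   0.2627] [ 0.4306  3.1089 -0.0033] [-0.2824 -0.417  -1.4756]
[  1.1203   0.6075 133.0674] 0.005437680990061437
```

Request:
send_rows([
  [0,0,25,0,0,0,5],
  [1,0,55,0,0,0,5],
  [1,0,80,0,0,0,5],
  [1,0.5,98,0,0,0,5],
  [1,0.5,110,0,0,0,5],
])

```text
t: 23.2
tcp_pos: [0.5044, -0.3576, 0.1495]
tcp_rot: [-0.431, -3.112, -0.0]
wrist_force: [-1.1, 0.3, -0.5]
width: 0.196
finger_force: 107.9
```

Request:
send_rows([
  [0,0,4,0,0,0,5],
  [0,0,8,0,0,0,5],
  [0,0,12,0,0,0,5],
  [0,0,15,0,0,0,5],
  [0,0,18,0,0,0,5],
])

```text
t: 23.62
tcp_pos: [0.5048, -0.358, 0.133]
tcp_rot: [0.431, 3.111, -0.001]
wrist_force: [0.1, 0.7, -1.8]
width: 0.195
finger_force: 107.9
```

Request:
send_rows([
  [0,0,1,0,0,0,5],
  [0,0,2,0,0,0,5],
  [0,0,3,0,0,0,5],
  [0,0,3,0,0,0,5],
  [0,0,3,0,0,0,5],
])

```text
t: 24.03
tcp_pos: [0.5046, -0.358, 0.1297]
tcp_rot: [0.431, 3.111, -0.001]
wrist_force: [-0.4, -1.4, 1.4]
width: 0.192
finger_force: 108.4
```

Request:
send_rows([
  [0,0,0,0,0,0,22],
  [0,0,0,0,0,0,30],
  [0,0,0,0,0,0,40],
  [0,0,0,0,0,0,50],
  [0,0,0,0,0,0,60],
], grip_force=40)

```text
t: 24.45
tcp_pos: [0.5045, -0.3576, 0.1293]
tcp_rot: [-0.431, -3.112, -0.0]
wrist_force: [0.5, 0.1, 0.0]
width: 0.696
finger_force: 0.0
```

Request:
send_rows([
  [0,0,0,0,0,0,60],
  [0,0,-5,0,0,0,60],
  [0,0,-20,0,0,0,60],
  [0,0,-45,0,0,0,60],
  [0,0,-75,0,0,0,60],
])

```text
t: 24.87
tcp_pos: [0.5039, -0.3572, 0.2041]
tcp_rot: [-0.431, -3.109, -0.003]
wrist_force: [0.6, -1.1, -0.2]
width: 0.702
finger_force: 0.0
```

Request:
send_rows([
  [0,0,-20,0,0,0,60],
  [0,0,-45,0,0,0,60],
  [0,0,-70,0,0,0,60],
  [0,0,-90,0,0,0,60],
  [0,0,-100,0,0,0,60],
])

```text
t: 25.28
tcp_pos: [0.5047, -0.3579, 0.3077]
tcp_rot: [0.431, 3.109, -0.004]
wrist_force: [0.2, -0.2, 0.2]
width: 0.703
finger_force: 0.0
```

Request:
send_rows([
  [0,0,0,0,0,0,60],
  [0,0,0,0,0,0,60],
  [0,0,0,0,0,0,60],
  [0,0,0,0,0,0,60],
  [0,0,0,0,0,0,60],
])

```text
t: 25.7
tcp_pos: [0.5043, -0.3575, 0.3031]
tcp_rot: [-0.431, -3.11, -0.002]
wrist_force: [0.5, -0.1, 0.3]
width: 0.702
finger_force: 0.0
```

Run:
```python
from h import *
a=capture("side");b=capture("scene")
A=cv2.resize(a[60:385,240:480],None,fx=1.8,fy=1.8,interpolation=2);B=cv2.resize(b[75:400,160:340],None,fx=1.8,fy=1.8,interpolation=2)
cv2.imwrite("pics/ab5.png",np.hstack([A,B])[:,:,::-1])
```

```text
(no output)
```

View pics/ab5.png

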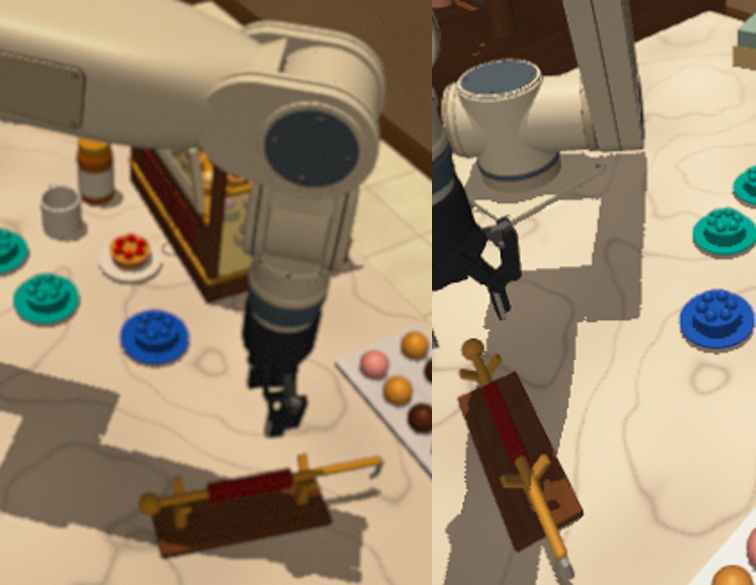

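The pole lies in both cradles (grip at side crop (250,485)), the jar, mug and tart are standing, and the gripper is clear. Handing in.

```bash
python3 -c "
from workcell import *
print(close_job())"
```

```text
the job is handed in; nothing more can be done
None
```

The flap is shut: the pull dropped as it passed the catch, then rose to about 16 N on the stop. I unhooked the pole and laid it back in both cradles, and the jar, mug and tart are still standing. The job is handed in; it gave no verdict, and I had no clear view of the flap after unhooking.

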